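# Shut the pill organizer for the night

### The arm

A 7-joint arm with a two-finger parallel gripper is mounted at the origin on the work surface. World frame = base frame: x ahead of the robot, y to its left, z up, the work surface at z = 0. Lengths are in m, angles in rad, forces in N, time in s.
With the tool pointing down it reaches from about 0.425 to 0.95 m from the base axis. Payload 16.7 kg.
Tool frame: the origin (TCP) lies at the very end of the fingers, on their centre line; the grasp point (between the pads) lies robot.grip_point_offset behind it (robot.grip_point_offset is the distance from the TCP to the grasp point, in m); z points along the fingers, y is the line along which they close (so a half turn about z gives the same grasp; the last joint's range is limited). The gripper opens to 94 mm and grips with 3 to 60 N. Pads are 16 mm wide; open, the fingers measure 119 mm over their backs; the gripper's body (75 mm by 177 mm) begins 78 mm behind the grasp point.
Start: joints at [1.188, 0.426, 0.074, 1.606, -0.034, 1.111, -0.067], TCP at [0.156, -0.657, 0.181] pointing down, gripper open.
Joint ranges: [-2.85, 2.85], [-0.5, 2.14], [-1.23, 1.37], [0.21, 2.46], [-1.02, 4.16], [0.16, 2.05], [-2.73, 2.73]. Speed limits (rad/s): [1.89, 1.89, 2.39, 2.39, 3.01, 3.01, 3.01].

### API

Orientations are given as [roll, pitch, yaw] about the fixed x, y, z axes, in that order (R = Rz(yaw) Ry(pitch) Rx(roll)).
In Python, from plant import robot gives the robot as it stands. The module is installed in compiled form; this text tells all that it offers.
- The arm moves only by the shell command python3 -m crank 'ROWS'. ROWS is JSON, a list that holds one entry, the list of rows, each a list of 7 numbers: the finger opening in mm, from 0 to 94, then the shift along the world's x, y, z in mm, then the turn, a rotation vector about the world's x, y, z in degrees. A call has 1 to 5 rows; each row shifts and turns the commanded pose from where the row before left it; what a row does not reach is not made up. A row lasts 1/12 s, in which the tool goes at most 41.7 mm and 7.16 degrees, less where a joint would pass 70% of its speed; a pose out of reach is approached as far as the arm can. A call is refused whole if a number of a shift passes 41.7 or a number of a turn 7.16, either way. A call with a gripper value outside its range is refused whole. The fingers move at their own pace and stop on an object; the grip force is fixed at half the most. Time passes only in rows, so rows that do not move let the fingers close. It gives the time, the measured TCP pose, the force, the opening and the grip force at its end, in the units of the state.
- robot.observe(): the state, without advancing time (a new reading comes with each control period).
- robot.snapshot(name): name is "scene" or "top"; returns the picture (384x512x3 uint8, blue, green, red); there is no depth.
- robot.camera_info(name): a dict with "fovy" (degrees; the focal length in pixels is half the picture's height over the tangent of half this angle, whatever the lens; pixels are square), "cx", "cy" (the principal point, pixels), "k1" (the pictures are not rectified: a ray, as slopes to the right and down, at radius r is drawn at 1 + k1 r^2 times it, then the intrinsics apply), "position" and "attitude" of the camera in the world. Camera axes: x right, y down, z forward; pixel columns grow to the right and rows downward; lengths in m; the calibration is good to about 2 mm. A picture is of the moment at which its call begins. camera_info takes no time and is no camera call.
- robot.job_done(): hands the job in; it is judged then, once.
The state is a dict: "t": time; "joint_positions": joint angles; "joint_vel": joint speeds; "effort": joint torques, N m; "tcp_pos": TCP position; "eef_rot": TCP orientation; "contact_force": force on the tool from outside, world axes, zero at the start; "torque": the same for the moment, N m; "finger_gap": finger opening in m; "gripper_force": force on a finger pad.
Only numpy, scipy, OpenCV 4.12 (cv2) and the standard library are available. Lean on these libraries where they do the work, as an engineer would, in place of code of your own. Each camera call takes 0.05 s, during which the arm holds its last target. There are 200 camera calls.

### The job

Close up the pill organizer for the night: the eyeglass case was left lying across its open cells, so set the case down gently, flat and right way up inside the wooden tray, and lower both organizer lids until they are fully shut, without slamming them. Leave the cup, the flashlight and the medicine bottle standing where they are.

Things in the scene. Friction and masses are not known exactly. Their poses are not given: they have to be found in the camera images.
- organizer: Blue plastic pill organizer, fixed to the nightstand; an open box 85 (x) by 170 (y) by 40 high, walls 4 thick, eight cells. Origin at the centre of its underside. Its own +x side carries the hinges of two lids side by side; +y is its left.
- lid_left (a joint): Angle of the left (light blue) lid: 0 fully shut (lying flat on the rim), pi/2 upright, about 1.65 to 2.1 at the start (leaning back past upright, to the organizer's +x). The hinge is stiff: the lid stays where it is left, and about 1 N at its edge moves it.
- lid_right (a joint): Angle of the right (dark blue) lid; the same values and hinge as the left.
- lid_left_hinge (a point): Middle of the left lid's hinge line, on the organizer's +x rim, 40 above the nightstand, at organizer (42.5, 42.8). Axes as the organizer's; the hinge line runs along y. The lid is a flat plate, 86 from the hinge line to its free edge, 83.5 wide along the hinge and 6 thick; shut, it lies from 40 to 46 above the nightstand.
- lid_right_hinge (a point): The same for the right lid, at organizer (42.5, -42.8).
- lid_left_edge (a point): Middle of the left lid's free edge, on its outer face (the top face when shut).
- lid_right_edge (a point): The same for the right lid.
- case: Hard black eyeglass case, a rounded box 56 (x) by 160 (y, its length) by 40 high, 0.14 kg. Origin at the centre of its underside. At the start it lies along the organizer, on its rim (underside 40 above the nightstand), in front of the open lids.
- tray: Dark wooden tray, fixed, 200 (x, its length) by 100 (y) by 14 high, walls and floor 4 thick (inside 192 by 92, floor 4 above the nightstand). Origin at the centre of its underside. It lies to the left or to the right of the organizer.
- coaster: White ceramic coaster, fixed, 100 across and 8 high, on the side away from the tray. Origin at the centre of its underside.
- cup: Stainless steel cup, upright on the coaster, 74 across the rim and 90 high. Origin at the centre of its underside.
- flashlight: Small aluminium flashlight standing on its head behind the open lids, 36 across at the foot, 27 above, 108 high. Origin at the centre of its underside.
- bottle: Amber medicine bottle with a white cap, standing in front of the organizer, 44 across and 82 high. Origin at the centre of its underside.
Not all that is in view belongs to the job. Of the things that look like the organizer, the larger one is meant.

How it is judged:
At the end, for the whole second after the job is handed in: Both lids shut to within 0.05 rad; the case at rest right way up on the tray's floor, inside the rim (centre within 20 mm along and 22 mm across, underside within 3 mm of the floor, tilt under 0.06 rad); cup, flashlight and bottle upright within 25 mm of where they stood (value of joint each of lid_left, lid_right below 0.05 rad and x of case in the frame of tray between -0.02 and 0.02 m and y of case in the frame of tray between -0.022 and 0.022 m and z of case in the frame of tray below 0.007 m and angle between case's own z axis and vertical below 0.06 rad and linear speed of case below 0.02 m/s and distance of each of cup, flashlight, bottle from where it was at the start of the episode below 0.025 m and angle between each of cup, flashlight, bottle's own z axis and vertical below 0.15 rad); the robot touches nothing.
It fails at once if the steel cup pushed away (25 mm) or tipped (distance of cup from where it was at the start of the episode above 0.025 m or angle between cup's own z axis and vertical above 0.35 rad).
It fails at once if the flashlight pushed away (25 mm) or tipped (distance of flashlight from where it was at the start of the episode above 0.025 m or angle between flashlight's own z axis and vertical above 0.35 rad).
It fails at once if the medicine bottle pushed away (25 mm) or tipped (distance of bottle from where it was at the start of the episode above 0.025 m or angle between bottle's own z axis and vertical above 0.35 rad).
It fails at once if a lid slammed (closing faster than 4 rad/s) (velocity of joint any of lid_left, lid_right below -4 rad/s).
It fails at once if the case dropped or rammed into the tray (over 40 N) (contact force between case and tray above 40 N).
It also fails if it takes over 64 s, if anything falls off the work surface, if the arm or the gripper's body presses on something with over 40 N, if the wrist force passes 120 N, or if a joint passes its speed limit or range.

## Working session

There is one attempt and no reset: what is moved stays moved. The work goes in short steps, Python scripts to look and compute and a shell command to move; the robot and the scene stay as the last step left them, time stands still between calls to the robot, and variables do not carry over. Pictures are saved under pics/ and viewed, at most 10 in all, crops included, and the job is handed in when it is done.

```bash
mkdir -p pics
python3 - <<'E'
from plant import robot
import cv2
for n in("scene","top"):
    cv2.imwrite(f"pics/{n}0.png",robot.snapshot(n)); print(n,robot.camera_info(n))
print(robot.observe(), robot.grip_point_offset)
E
```

```text
scene {'fovy': 44.41772494754985, 'cx': 246.04425102487025, 'cy': 186.16309097345749, 'k1': -0.016000120414800964, 'position': array([ 1.17003912, -0.49479921,  0.58295865]), 'attitude': array([-2.13577417,  0.02023239,  0.85699198])}
top {'fovy': 55.77839966253277, 'cx': 257.39031884238864, 'cy': 191.25907570834985, 'k1': -0.10170013884550656, 'position': array([0.43106534, 0.0198733 , 0.91847278]), 'attitude': array([-2.97007892, -0.00901674, -1.55326088])}
{'t': 0.1, 'joint_positions': array([ 1.18748452,  0.42667651,  0.07382727,  1.60654664, -0.03411615,
        1.11079728, -0.06710305]), 'joint_vel': array([ 6.61638792e-04, -3.24658041e-03, -4.40258407e-05, -7.02297138e-04,
        7.71616825e-04,  1.01063320e-03, -1.74196377e-04]), 'effort': array([ 8.44724971e-03, -9.37464738e+01,  3.67682934e+00, -4.55031538e+01,
       -4.86581842e-02,  1.69472041e-02,  8.45140653e-05]), 'tcp_pos': array([ 0.15628136, -0.65621674,  0.18033858]), 'eef_rot': array([-3.14042454e+00,  5.77112756e-05,  2.33793297e-01]), 'contact_force': array([-0.78326498,  0.08220146,  0.32262425]), 'torque': array([ 0.01517723, -0.00991711,  0.03334779]), 'gripper_force': 0.0, 'finger_gap': 0.09376580187843826} 0.0188
```

View pics/scene0.png

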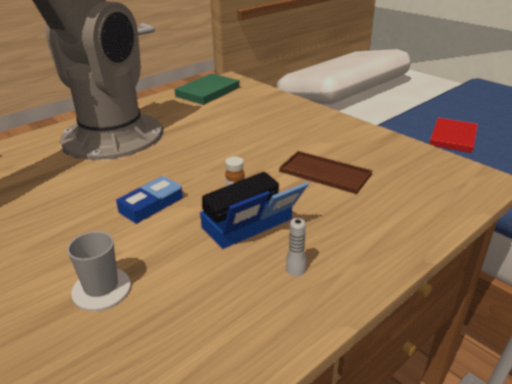

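View pics/top0.png

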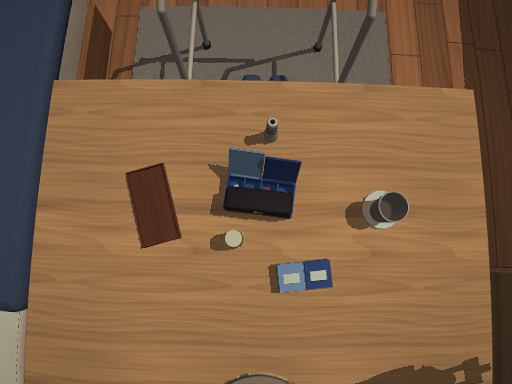

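The top view shows the organizer with the case on it around (260,190), tray (153,205), bottle (234,239), flashlight (271,130) and cup (392,207). The smaller lookalike is at (304,276). I'll enlarge it to get accurate pixels.

```bash
cat > h.py <<'E'
import numpy as np,cv2
from scipy.spatial.transform import Rotation as R
from plant import robot
def cam(n):
    c=robot.camera_info(n); f=192/np.tan(np.radians(c['fovy'])/2)
    return f,c['cx'],c['cy'],c['k1'],np.array(c['position']),R.from_euler('xyz',c['attitude']).as_matrix()
def proj(n,P):
    f,cx,cy,k,p,M=cam(n); q=(np.atleast_2d(P)-p)@M; s=q[:,:2]/q[:,2:]
    s=s*(1+k*(s**2).sum(1,keepdims=True)); return s*f+[cx,cy]
def ray(n,uv,z):
    f,cx,cy,k,p,M=cam(n); d=(np.atleast_2d(uv).astype(float)-[cx,cy])/f; s=d.copy()
    for _ in range(20): s=d/(1+k*(s**2).sum(1,keepdims=True))
    v=np.c_[s,np.ones(len(s))]@M.T; return p+v*((z-p[2])/v[:,2:])
E
python3 - <<'E'
from h import *
a=cv2.imread('pics/top0.png')
c=cv2.resize(a[110:260,115:315],None,fx=4,fy=4,interpolation=cv2.INTER_CUBIC)
cv2.imwrite('pics/crop0.png',c)
print(ray('top',[[153,205]],0.0),ray('top',[[234,239]],.082),ray('top',[[260,190]],.04))
E
```

```text
[[0.54935599 0.28181947 0.        ]] [[0.46403574 0.06651804 0.082     ]] [[0.58661675 0.00825975 0.04      ]]
```

View pics/crop0.png

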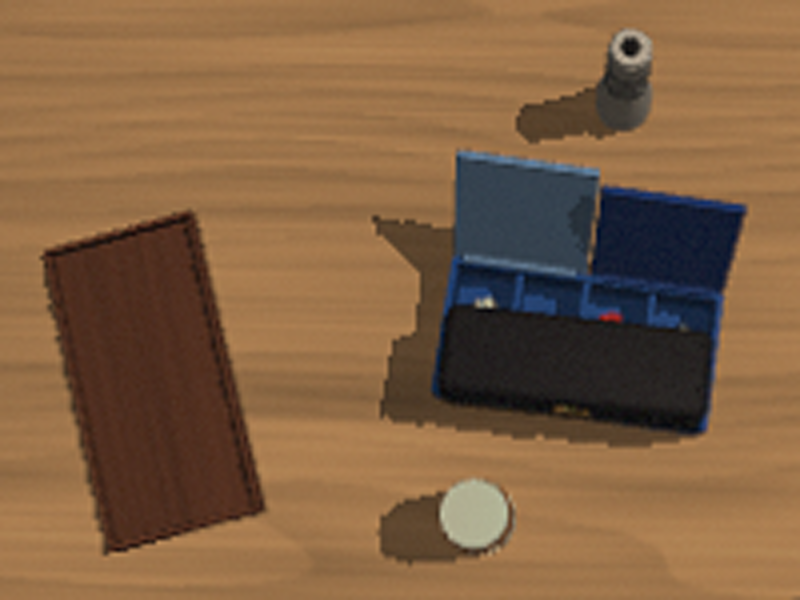

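The crop shows the tray corners at (43,255), (193,212), (265,510) and (106,552). The organizer rim corners are (456,257), (722,293), (705,433) and (435,398). The lid free edges run (458,152)-(600,170) and (605,188)-(746,207). Next I'll fit poses.

Run:
```python
from h import *
from scipy.optimize import least_squares as LS
o=lambda c:(np.array(c)+.5)/4-.5+[115,110]
def T(p,L):
    c,s=np.cos(p[2]),np.sin(p[2]); L=np.atleast_2d(L); return np.c_[p[0]+c*L[:,0]-s*L[:,1],p[1]+s*L[:,0]+c*L[:,1],L[:,2]]
def box(x,y,z): return np.array([[x,y,z],[x,-y,z],[-x,-y,z],[-x,y,z]])/2*[1,1,2]
def fit(L,uv,p0):
    r=LS(lambda p:(proj('top',T(p,L))-uv).ravel(),p0); print(np.round(r.x,4),'deg',np.degrees(r.x[2]).round(1),'rms px',np.sqrt((r.fun**2).mean()).round(2)); return r.x
print('tray');t=fit(box(.2,.1,.014),o([[43,255],[193,212],[265,510],[106,552]]),[.55,.28,.2])
# local +x ahead, +y left : tray corners order (+x,+y)=left-top,(+x,-y)...
print('org');g=fit(box(.085,.17,.04),o([[456,257],[722,293],[705,433],[435,398]]),[.58,0,-.1])
def edge(th,y0,s): return np.array([[.0425-.086*np.cos(th),y0+d*.0417,.04+.086*np.sin(th)] for d in s])
for n,y0,uv in(('L',.0428,[[458,152],[600,170]]),('R',-.0428,[[605,188],[746,207]])):
    r=LS(lambda a:(proj('top',T(g,edge(a[0],y0,[1,-1])))-o(uv)).ravel(),[1.8]); print(n,r.x,np.round(r.fun,2), T(g,edge(r.x[0],y0,[1,0,-1])).round(3).tolist())
# case: silhouette fit
a=cv2.imread('pics/top0.png')[:, :]
m=(a.max(2)<48).astype(np.uint8); roi=np.zeros_like(m); roi[180:222,220:300]=1; m&=roi
n,l,st,ce=cv2.connectedComponentsWithStats(m); i=1+st[1:,4].argmax(); m=(l==i); print('area',st[i])
ys,xs=np.nonzero(m); 
def pred(p):
    P=np.vstack([T(p,box(.054,.158,z)) for z in(.042,.078)]); 
    h=cv2.convexHull(proj('top',P).astype(np.float32)); im=np.zeros((384*4,512*4),np.uint8)
    cv2.fillConvexPoly(im,np.round((h+.5)*4).astype(int),255); return cv2.resize(im,(512,384),interpolation=cv2.INTER_AREA)/255.
from scipy.optimize import minimize
r=minimize(lambda p:np.abs(pred(p/[100,100,10])-m).sum(),np.array([g[0]-.01,g[1],g[2]])*[100,100,10],method='Nelder-Mead',options=dict(initial_simplex=np.array([[g[0]-.02,g[1],g[2]],[g[0],g[1],g[2]],[g[0]-.01,g[1]+.01,g[2]],[g[0]-.01,g[1],g[2]+.1]])*[100,100,10]))
c=r.x/[100,100,10]; print('case',c.round(4),'deg',np.degrees(c[2]),r.fun, 'in org frame',[ (c[0]-g[0])*np.cos(g[2])+(c[1]-g[1])*np.sin(g[2]), -(c[0]-g[0])*np.sin(g[2])+(c[1]-g[1])*np.cos(g[2])])
b=ray('top',o([[474,514]]),.082);f=ray('top',o([[631,47]]),.108);print('bottle',b,'flash',f)
print('cup',ray('top',[[393,207]],.098))
p=proj('top',T(c,box(.056,.16,.08))); P=p.tolist()
for X in(T(t,box(.2,.1,.014)),T(g,box(.085,.17,.04)),T(c,box(.056,.16,.08)),T(c,box(.056,.16,.04))):
  for n in('top','scene'): pass
k=cv2.imread('pics/scene0.png'); k=cv2.resize(k[140:260,180:380],None,fx=4,fy=4,interpolation=cv2.INTER_CUBIC)
for X in(T(t,box(.2,.1,.014)),T(g,box(.085,.17,.04)),T(c,box(.056,.16,.08)),T(c,box(.056,.16,.04))):
    cv2.polylines(k,[np.round((proj('scene',X)-[180,140])*4+1.5).astype(int)],True,(0,255,0),1)
cv2.imwrite('pics/ov.png',k)
```

```text
tray
[0.5488 0.2799 0.2882] deg 16.5 rms px 0.52
org
[ 0.5722  0.0093 -0.1148] deg -6.6 rms px 0.74
L [2.17205649] [-0.29 -0.12  0.01  0.04] [[0.672, 0.083, 0.111], [0.668, 0.041, 0.111], [0.663, -0.0, 0.111]]
R [2.00920651] [-0.88 -0.08  0.13 -0.03] [[0.651, -0.001, 0.118], [0.646, -0.042, 0.118], [0.641, -0.084, 0.118]]
area [ 223  186   70   32 1654]
case [ 0.5552  0.0127 -0.0965] deg -5.528446989653786 75.85098039215686 in org frame [np.float64(-0.017185286739139403), np.float64(0.001411882328421905)]
bottle [[0.46599289 0.06857766 0.082     ]] flash [[ 0.73932846 -0.01734415  0.108     ]]
cup [[ 0.54224528 -0.30028719  0.098     ]]
```

View pics/ov.png

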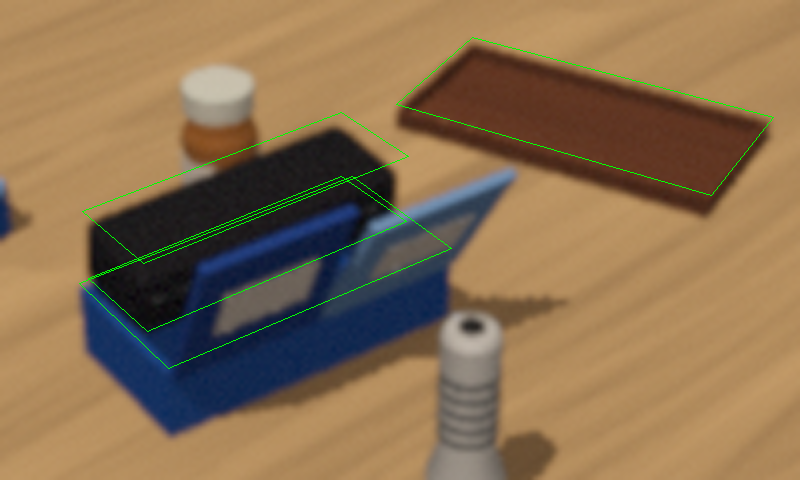

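The overlay from the second camera agrees within about 2 mm, and the reach and heights are plausible. I'm moving above the case with tool yaw going from 13.4° to 84.5°.

```bash
for i in 1 2 3 4 5; do python3 -m crank '[[[75,16,26.8,0,0,0,2.84],[75,16,26.8,0,0,0,2.84],[75,16,26.8,0,0,0,2.84],[75,16,26.8,0,0,0,2.84],[75,16,26.8,0,0,0,2.84]]]'; done; python3 -m crank '[[[75,0,0,0,0,0,0],[75,0,0,0,0,0,0]]]'
```

```text
t: 0.52
tcp_pos: [0.2368, -0.521, 0.1807]
eef_rot: [-3.141, 0.0, 0.484]
contact_force: [-0.2, -0.8, 0.6]
finger_gap: 0.0754
gripper_force: 0.0
t: 0.93
tcp_pos: [0.3167, -0.3871, 0.1809]
eef_rot: [-3.141, 0.0, 0.732]
contact_force: [1.3, -0.9, -0.4]
finger_gap: 0.0753
gripper_force: 0.0
t: 1.35
tcp_pos: [0.3967, -0.2531, 0.1809]
eef_rot: [-3.141, 0.0, 0.98]
contact_force: [0.5, -1.2, -0.5]
finger_gap: 0.075
gripper_force: 0.0
t: 1.77
tcp_pos: [0.4767, -0.1192, 0.1809]
eef_rot: [-3.141, 0.0, 1.227]
contact_force: [0.7, -0.6, -0.3]
finger_gap: 0.0751
gripper_force: 0.0
t: 2.18
tcp_pos: [0.5568, 0.0147, 0.1808]
eef_rot: [-3.141, 0.0, 1.475]
contact_force: [-0.1, 0.5, 0.4]
finger_gap: 0.0748
gripper_force: 0.0
t: 2.35
tcp_pos: [0.5565, 0.0152, 0.1805]
eef_rot: [-3.141, -0.001, 1.476]
contact_force: [-0.1, 0.4, -0.3]
finger_gap: 0.0751
gripper_force: 0.0
```

```bash
python3 -m crank '[[[72,-1,-2,-30,0,0,0],[72,0,0,-30,0,0,0],[72,0,0,-20,0,0,0],[72,0,0,-10,0,0,0],[72,0,0,0,0,0,0]]]'; python3 -m crank '[[[72,0,0,-13,0,0,0],[72,0,0,-13,0,0,0],[72,0,0,-10,0,0,0],[72,0,0,0,0,0,0]]]'
python3 - <<'E'
from h import *
k=robot.snapshot('scene')[140:260,180:380]; cv2.imwrite('pics/g1.png',cv2.resize(k,None,fx=4,fy=4))
E
```

```text
t: 2.77
tcp_pos: [0.5538, 0.0103, 0.0891]
eef_rot: [-3.138, 0.001, 1.472]
contact_force: [-0.5, -0.8, 0.1]
finger_gap: 0.0723
gripper_force: 0.0
t: 3.1
tcp_pos: [0.5543, 0.0111, 0.0531]
eef_rot: [-3.139, 0.0, 1.473]
contact_force: [-0.4, -0.1, 0.8]
finger_gap: 0.0724
gripper_force: 0.0
```

View pics/g1.png

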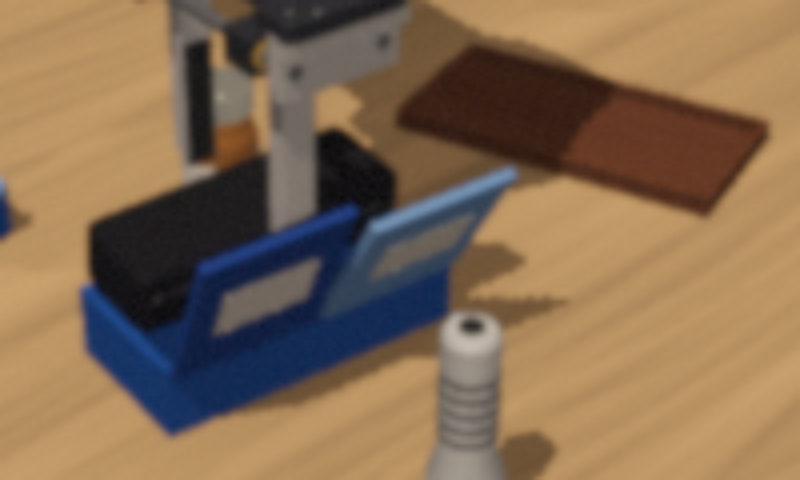

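The fingers straddle the case, the back finger at crop (292,170) is clear of the lids, and nothing has been touched. Closing and lifting.

```bash
for i in 1 2; do python3 -m crank '[[[45,0,0,0,0,0,0],[45,0,0,0,0,0,0],[45,0,0,0,0,0,0],[45,0,0,0,0,0,0],[45,0,0,0,0,0,0]]]'; done; python3 -m crank '[[[45,0,0,3,0,0,0],[45,0,0,10,0,0,0],[45,0,0,20,0,0,0],[45,0,0,25,0,0,0],[45,0,0,25,0,0,0]]]'; python3 -m crank '[[[45,0,0,25,0,0,0],[45,0,0,12,0,0,0],[45,0,0,0,0,0,0]]]'
```

```text
t: 3.57
tcp_pos: [0.5554, 0.0115, 0.0552]
eef_rot: [3.141, -0.0, 1.473]
contact_force: [-1.1, 0.5, -0.4]
finger_gap: 0.0458
gripper_force: 0.6
t: 3.98
tcp_pos: [0.5553, 0.0115, 0.055]
eef_rot: [-3.141, -0.0, 1.473]
contact_force: [-1.3, 0.5, 1.5]
finger_gap: 0.0452
gripper_force: 0.8
t: 4.4
tcp_pos: [0.5552, 0.0115, 0.1395]
eef_rot: [-3.141, -0.0, 1.473]
contact_force: [0.8, -0.2, 0.1]
finger_gap: 0.045
gripper_force: 0.0
t: 4.65
tcp_pos: [0.557, 0.0115, 0.1783]
eef_rot: [3.137, -0.0, 1.473]
contact_force: [-0.2, 0.2, -0.7]
finger_gap: 0.0451
gripper_force: 0.0
```

Run:
```python
from h import *
k=robot.snapshot('scene')[140:260,180:380]; j=robot.snapshot('top')[140:260,180:380]; cv2.imwrite('pics/g2.png',np.vstack([cv2.resize(x,None,fx=2.5,fy=2.5) for x in(k,j)]))
```

```text
(no output)
```

View pics/g2.png

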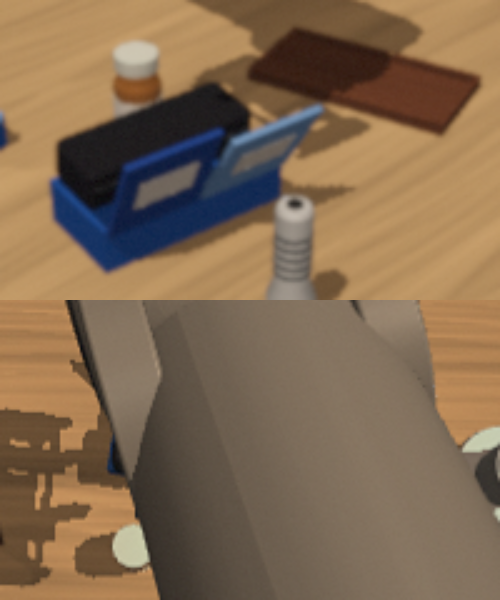

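The case is still on the organizer at (150,145). The pads were too high, on its rounded top. I'll open, go about 11 mm lower and close fully.

```bash
python3 -m crank '[[[75,0,0,0,0,0,0],[75,0,0,0,0,0,0],[75,0,0,0,0,0,0],[75,0,0,-30,0,0,0],[75,0,0,-30,0,0,0]]]'; python3 -m crank '[[[75,0,0,-25,0,0,0],[75,0,0,-20,0,0,0],[75,0,0,-15,0,0,0],[75,0,0,-8,0,0,0],[75,0,0,0,0,0,0]]]';python3 -m crank '[[[75,0,0,-4,0,0,0],[75,0,0,0,0,0,0]]]'
```

```text
t: 5.17
tcp_pos: [0.5563, 0.0115, 0.1149]
eef_rot: [3.139, -0.0, 1.473]
contact_force: [0.5, 0.1, -0.7]
finger_gap: 0.0735
gripper_force: 0.0
t: 5.58
tcp_pos: [0.5541, 0.0115, 0.0451]
eef_rot: [-3.138, 0.0, 1.473]
contact_force: [-0.7, -0.4, 0.4]
finger_gap: 0.075
gripper_force: 0.0
t: 5.75
tcp_pos: [0.5557, 0.0114, 0.0432]
eef_rot: [3.141, -0.0, 1.473]
contact_force: [-0.5, -0.5, -0.3]
finger_gap: 0.0749
gripper_force: 0.0
```

```bash
for i in 1 2 3; do python3 -m crank '[[[0,0,0,0,0,0,0],[0,0,0,0,0,0,0],[0,0,0,0,0,0,0],[0,0,0,0,0,0,0]]]'; done; python3 -m crank '[[[0,0,0,3,0,0,0],[0,0,0,5,0,0,0],[0,0,0,5,0,0,0],[0,0,0,0,0,0,0]]]'
```

```text
t: 6.08
tcp_pos: [0.5563, 0.0116, 0.0438]
eef_rot: [3.14, -0.0, 1.473]
contact_force: [2.9, 2.0, 4.4]
finger_gap: 0.0557
gripper_force: 30.0
t: 6.42
tcp_pos: [0.5563, 0.0116, 0.0437]
eef_rot: [3.14, -0.0, 1.473]
contact_force: [2.6, 0.4, 7.5]
finger_gap: 0.0558
gripper_force: 30.1
t: 6.75
tcp_pos: [0.5563, 0.0116, 0.0437]
eef_rot: [3.14, -0.0, 1.473]
contact_force: [2.3, 1.3, 7.0]
finger_gap: 0.0561
gripper_force: 30.1
t: 7.08
tcp_pos: [0.5556, 0.0113, 0.057]
eef_rot: [3.141, 0.0, 1.473]
contact_force: [-0.4, 0.3, -1.6]
finger_gap: 0.056
gripper_force: 29.7
```

Gripped: gap 56 mm at 30 N. Lifting clear of the lids and the bottle, then moving to the tray with a -68° turn.

```bash
python3 -m crank '[[[0,0,0,15,0,0,0],[0,0,0,25,0,0,0],[0,0,0,25,0,0,0],[0,0,0,25,0,0,0],[0,0,0,18,0,0,0]]]'; for i in 1 2 3 4; do python3 -m crank '[[[0,-0.4,14,0,0,0,-3.5],[0,-0.4,14,0,0,0,-3.5],[0,-0.4,14,0,0,0,-3.5],[0,-0.4,14,0,0,0,-3.5],[0,-0.4,14,0,0,0,-3.5]]]';done;python3 -m crank '[[[0,0,0,0,0,0,0],[0,0,0,0,0,0,0],[0,0,0,0,0,0,0]]]'
python3 - <<'E'
from h import *
print(robot.observe()['joint_positions'])
k=robot.snapshot('scene'); cv2.imwrite('pics/p1.png',k)
E
```

```text
t: 7.5
tcp_pos: [0.5556, 0.0115, 0.1661]
eef_rot: [3.14, -0.0, 1.473]
contact_force: [0.5, -0.2, -2.1]
finger_gap: 0.0563
gripper_force: 29.7
t: 7.92
tcp_pos: [0.5531, 0.0819, 0.164]
eef_rot: [-3.141, 0.0, 1.164]
contact_force: [0.1, -0.1, -2.0]
finger_gap: 0.0557
gripper_force: 29.7
t: 8.33
tcp_pos: [0.5511, 0.1519, 0.1639]
eef_rot: [-3.141, 0.0, 0.859]
contact_force: [0.4, 0.4, -1.4]
finger_gap: 0.056
gripper_force: 29.7
t: 8.75
tcp_pos: [0.5491, 0.2219, 0.1639]
eef_rot: [-3.142, 0.0, 0.554]
contact_force: [0.9, 0.1, -1.6]
finger_gap: 0.0556
gripper_force: 29.7
t: 9.17
tcp_pos: [0.5471, 0.2918, 0.1638]
eef_rot: [3.141, 0.0, 0.248]
contact_force: [-0.4, 0.3, -2.1]
finger_gap: 0.0561
gripper_force: 29.7
t: 9.42
tcp_pos: [0.5473, 0.2906, 0.1638]
eef_rot: [3.141, 0.0, 0.252]
contact_force: [0.3, -0.9, -1.0]
finger_gap: 0.0561
gripper_force: 29.7
[-0.25301994  0.38543273 -0.43508819  1.72949048  0.18227364  1.06719752
 -2.0668926 ]
```

View pics/p1.png

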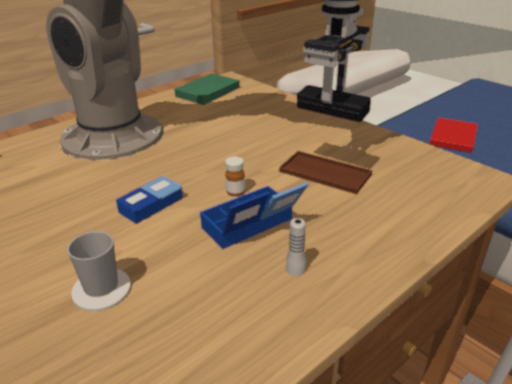

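The case is held level at (333,102), right above the tray, and the bottle, flashlight and lids are undisturbed. Aligning and lowering.

```bash
python3 -m crank '[[[0,1.5,-5.5,0,0,0,1],[0,0,-5.5,-20,0,0,1.1],[0,0,0,-30,0,0,0],[0,0,0,-30,0,0,0],[0,0,0,-25,0,0,0]]]'; python3 -m crank '[[[0,0,0,-20,0,0,0],[0,0,0,-12,0,0,0],[0,0,0,-6,0,0,0],[0,0,0,-3,0,0,0],[0,0,0,0,0,0,0]]]';python3 -m crank '[[[0,0,0,-3,0,0,0],[0,0,0,-2,0,0,0],[0,0,0,0,0,0,0],[0,0,0,0,0,0,0]]]'
```

```text
t: 9.88
tcp_pos: [0.5488, 0.2788, 0.0574]
eef_rot: [3.141, 0.0, 0.287]
contact_force: [1.0, 0.2, -2.9]
finger_gap: 0.0557
gripper_force: 29.7
t: 10.3
tcp_pos: [0.5492, 0.2803, 0.0183]
eef_rot: [-3.141, -0.0, 0.288]
contact_force: [-0.7, 0.8, -2.3]
finger_gap: 0.0558
gripper_force: 29.7
t: 10.63
tcp_pos: [0.5491, 0.2805, 0.0134]
eef_rot: [-3.142, -0.001, 0.288]
contact_force: [0.3, 0.2, -1.2]
finger_gap: 0.0558
gripper_force: 29.7
```

```bash
for i in 1 2 3; do python3 -m crank '[[[0,0,0,-1,0,0,0],[0,0,0,-1,0,0,0],[0,0,0,0,0,0,0],[0,0,0,0,0,0,0]]]' | egrep 'tcp|cont'; done
```

```text
tcp_pos: [0.5492, 0.2811, 0.0123]
contact_force: [-4.6, -1.5, 14.5]
tcp_pos: [0.5491, 0.2821, 0.0106]
contact_force: [-6.1, 2.5, 16.8]
tcp_pos: [0.549, 0.2831, 0.0089]
contact_force: [-7.2, 4.8, 17.8]
```

Run:
```python
from h import *
o=robot.observe();print(o['torque'],o['eef_rot'],o['contact_force'],o['finger_gap'])
k=robot.snapshot('scene')[110:200,260:390]; k=cv2.resize(k,None,fx=6,fy=6,interpolation=cv2.INTER_CUBIC); k=cv2.convertScaleAbs(k,alpha=1.7,beta=15);cv2.imwrite('pics/p2.png',k)
```

```text
[1.07222784 1.68941892 0.19475314] [-3.13923309e+00 -2.60541922e-03  2.89605196e-01] [-7.17984304  4.76659251 17.80051915] 0.05585107663165157
```

View pics/p2.png

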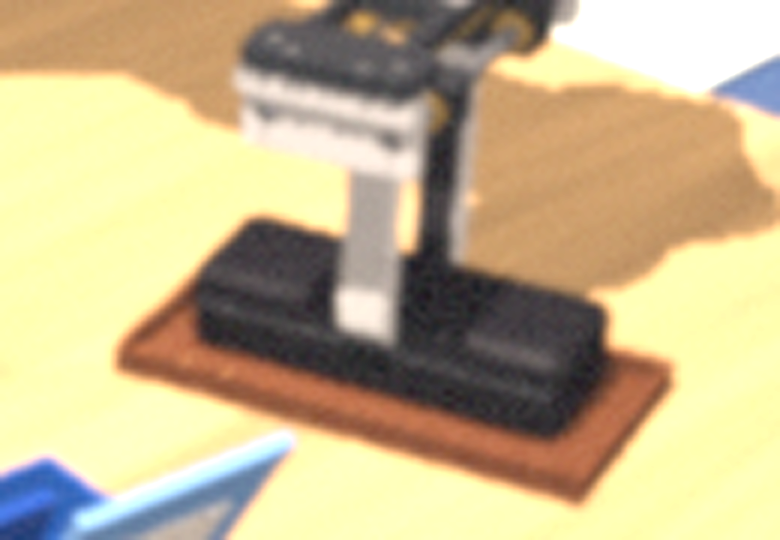

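The case is down on the tray floor, flat, and well inside the rim. Its near side runs (200,340)-(545,430), with margin all round. I'll relieve the pressure, then open just enough to stay inside the tray walls.

```bash
python3 -m crank '[[[0,0,0,1.5,0,0,0],[0,0,0,0.5,0,0,0],[0,0,0,0,0,0,0]]]'; python3 -m crank '[[[59,0,0,0,0,0,0],[61,0,0,0,0,0,0],[62,0,0,0,0,0,0],[62,0,0,0,0,0,0]]]'; python3 -m crank '[[[62,0,0,3,0,0,0],[62,0,0,7,0,0,0],[66,0,0,10,0,0,0],[72,0,0,15,0,0,0],[75,0,0,25,0,0,0]]]'
```

```text
t: 11.93
tcp_pos: [0.549, 0.2802, 0.0091]
eef_rot: [3.141, -0.0, 0.288]
contact_force: [-0.0, -0.6, -2.3]
finger_gap: 0.0555
gripper_force: 29.9
t: 12.27
tcp_pos: [0.5489, 0.2803, 0.0089]
eef_rot: [-3.142, 0.0, 0.288]
contact_force: [-0.0, -0.7, -0.0]
finger_gap: 0.0622
gripper_force: 0.0
t: 12.68
tcp_pos: [0.5479, 0.2799, 0.0689]
eef_rot: [3.141, 0.002, 0.288]
contact_force: [0.7, -0.3, -0.5]
finger_gap: 0.0737
gripper_force: 0.0
```

Released cleanly. Now going behind the lids with the fingers fully open, one finger per lid with the flashlight between them, tool yaw -6.6°.

```bash
python3 -m crank '[[[94,0,0,30,0,0,0],[94,0,0,30,0,0,0],[94,0,0,25,0,0,0]]]'; for i in 1 2 3; do python3 -m crank '[[[94,9.4,-18.9,0,0,0,-1.54],[94,9.4,-18.9,0,0,0,-1.54],[94,9.4,-18.9,0,0,0,-1.54],[94,9.4,-18.9,0,0,0,-1.54],[94,9.4,-18.9,0,0,0,-1.54]]]'; done; python3 -m crank '[[[94,0,0,0,0,0,0],[94,0,0,0,0,0,0],[94,0,0,0,0,0,0]]]'
python3 - <<'E'
from h import *
o=robot.observe();print(o['joint_positions'])
k=robot.snapshot('scene')[60:300,190:390]; j=robot.snapshot('top')[110:260,100:340]
cv2.imwrite('pics/l1.png',np.hstack([cv2.resize(k,(400,480)),cv2.resize(j,(400,250)) if 0 else cv2.copyMakeBorder(cv2.resize(j,(400,250)),0,230,0,0,0)]))
E
```

```text
t: 12.93
tcp_pos: [0.549, 0.2808, 0.1573]
eef_rot: [-3.141, -0.002, 0.288]
contact_force: [-0.5, -0.2, 0.3]
finger_gap: 0.0913
gripper_force: 0.0
t: 13.35
tcp_pos: [0.5964, 0.1831, 0.1533]
eef_rot: [3.141, 0.001, 0.15]
contact_force: [0.4, -0.0, -0.0]
finger_gap: 0.094
gripper_force: 0.0
t: 13.77
tcp_pos: [0.6437, 0.0894, 0.1538]
eef_rot: [-3.142, 0.0, 0.016]
contact_force: [-0.5, 0.9, 0.5]
finger_gap: 0.0937
gripper_force: 0.0
t: 14.18
tcp_pos: [0.6907, -0.005, 0.154]
eef_rot: [-3.142, -0.0, -0.118]
contact_force: [0.6, -0.0, -0.2]
finger_gap: 0.094
gripper_force: 0.0
t: 14.43
tcp_pos: [0.6899, -0.003, 0.1538]
eef_rot: [-3.141, 0.0, -0.115]
contact_force: [-0.4, 0.8, 0.2]
finger_gap: 0.0939
gripper_force: 0.0
[ 0.09338045  0.48553771 -0.25461205  1.57906395  0.13205403  1.09419319
 -1.87993997]
```

View pics/l1.png

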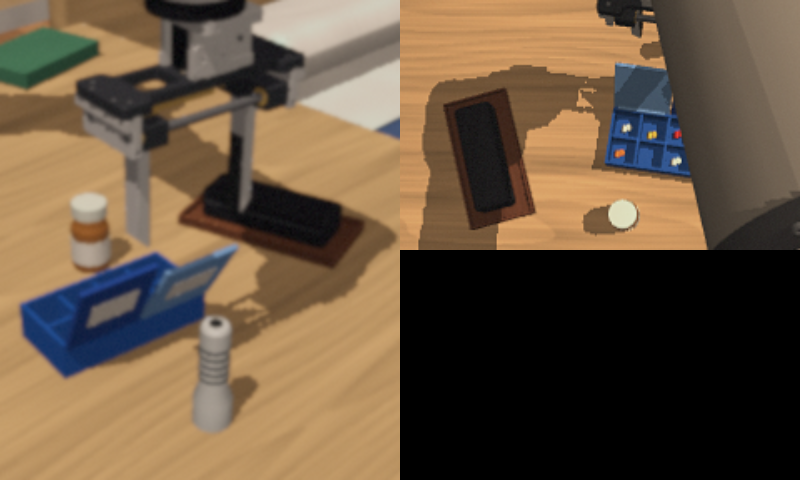

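The case lies flat and centred in the tray, and the fingers hang behind the lids. Descending beside the flashlight to z≈0.095, then pushing the lids upright along the organizer's -x.

```bash
python3 -m crank '[[[94,0,-1,-15,0,0,0],[94,0,0,-20,0,0,0],[94,0,0,-16,0,0,0],[94,0,0,-8,0,0,0],[94,0,0,0,0,0,0]]]'; python3 -m crank '[[[94,-7.6,0.9,0,0,0,0],[94,-7.6,0.9,0,0,0,0],[94,-7.6,0.9,0,0,0,0],[94,-7.6,0.9,0,0,0,0]]]'; python3 -m crank '[[[94,-7.6,0.9,0,0,0,0],[94,-7.6,0.9,0,0,0,0],[94,-7.6,0.9,0,0,0,0],[94,-7.6,0.9,0,0,0,0],[94,0,0,0,0,0,0]]]'
```

```text
t: 14.95
tcp_pos: [0.6887, -0.0034, 0.0932]
eef_rot: [3.141, 0.003, -0.114]
contact_force: [0.0, -0.2, 0.1]
finger_gap: 0.0939
gripper_force: 0.0
t: 15.28
tcp_pos: [0.6589, -0.0003, 0.0959]
eef_rot: [-3.141, -0.001, -0.115]
contact_force: [1.1, -0.2, -0.2]
finger_gap: 0.094
gripper_force: 0.0
t: 15.7
tcp_pos: [0.6276, 0.0033, 0.0951]
eef_rot: [3.141, 0.0, -0.115]
contact_force: [0.5, 0.1, 0.1]
finger_gap: 0.0937
gripper_force: 0.0
```

```bash
python3 -m crank '[[[94,-4.8,0.5,-0.1,0,0,0],[94,-4.8,0.5,-0.1,0,0,0],[94,-4.8,0.6,-0.1,0,0,0]]]'; python3 -m crank '[[[94,-4.6,0.5,-1.4,0,0,0],[94,-4.6,0.5,-1.4,0,0,0],[94,-4.6,0.5,-1.4,0,0,0]]]';python3 -m crank '[[[94,-4.1,0.5,-2.5,0,0,0],[94,-4.1,0.5,-2.5,0,0,0],[94,-4.1,0.5,-2.5,0,0,0]]]';python3 -m crank '[[[94,-3.3,0.4,-3.5,0,0,0],[94,-3.3,0.4,-3.5,0,0,0],[94,-3.3,0.4,-3.5,0,0,0]]]';python3 -m crank '[[[94,-2.3,0.3,-4.2,0,0,0],[94,-2.3,0.3,-4.2,0,0,0],[94,-2.3,0.3,-4.2,0,0,0]]]';python3 -m crank '[[[94,-1.4,0.2,-3.1,0,0,0],[94,-1.4,0.2,-3.1,0,0,0],[94,0,0,-3,0,0,0],[94,0,0,-2,0,0,0],[94,0,0,0,0,0,0]]]'
```

```text
t: 15.95
tcp_pos: [0.6143, 0.0047, 0.0946]
eef_rot: [-3.142, 0.0, -0.115]
contact_force: [0.5, 0.0, -0.3]
finger_gap: 0.0939
gripper_force: 0.0
t: 16.2
tcp_pos: [0.6004, 0.0062, 0.0902]
eef_rot: [-3.142, 0.0, -0.115]
contact_force: [0.2, 0.2, 0.0]
finger_gap: 0.0937
gripper_force: 0.0
t: 16.45
tcp_pos: [0.5881, 0.0077, 0.0826]
eef_rot: [-3.142, 0.0, -0.115]
contact_force: [1.8, -0.6, -0.1]
finger_gap: 0.0938
gripper_force: 0.0
t: 16.7
tcp_pos: [0.5783, 0.0089, 0.072]
eef_rot: [-3.142, 0.0, -0.115]
contact_force: [-0.5, 0.9, 0.1]
finger_gap: 0.0939
gripper_force: 0.0
t: 16.95
tcp_pos: [0.5715, 0.0098, 0.0594]
eef_rot: [-3.142, 0.0, -0.115]
contact_force: [0.6, -0.5, -0.3]
finger_gap: 0.0939
gripper_force: 0.0
t: 17.37
tcp_pos: [0.5689, 0.0102, 0.0482]
eef_rot: [3.142, 0.0, -0.115]
contact_force: [-0.0, 0.1, -0.5]
finger_gap: 0.0938
gripper_force: 0.0
```

```bash
for i in 1 2 3 4; do python3 -m crank '[[[94,0,0,-1,0,0,0],[94,0,0,-0.5,0,0,0],[94,0,0,0,0,0,0]]]' | egrep 'tcp|cont'; done
```

```text
tcp_pos: [0.5691, 0.0102, 0.0472]
contact_force: [0.5, -0.4, -0.0]
tcp_pos: [0.5689, 0.0102, 0.0456]
contact_force: [0.2, 0.2, -0.6]
tcp_pos: [0.5689, 0.0102, 0.044]
contact_force: [-0.0, -0.3, -0.4]
tcp_pos: [0.5689, 0.0102, 0.0425]
contact_force: [-0.3, -0.2, -0.3]
```

No contact where the shut lids should be. The finger ends may sit higher than I assumed, so I'm checking the reported TCP against the picture and taking a fresh look.

Run:
```python
from h import *
c,s=np.cos(-.115),np.sin(-.115)
for z in(.134,.154,.174,.194):
    P=[[.6899-s*d,-.003+c*d,z] for d in(-.053,.053)]
    print(z,((proj('scene',P)-[190,60])*2).round(0).tolist(), 'seen (137,240),(245,210)')
k=robot.snapshot('scene')[100:250,180:330]; cv2.imwrite('pics/l2.png',cv2.resize(k,(600,600),interpolation=cv2.INTER_CUBIC))
for z in(.0425,.0625,.0825):
    P=[[.5689-s*d,.0102+c*d,z] for d in(-.053,.053)]
    print(z,((proj('scene',P)-[180,100])*4).round(0).tolist())
print(robot.observe()['tcp_pos'])
```

```text
0.134 [[139.0, 286.0], [235.0, 246.0]] seen (137,240),(245,210)
0.154 [[139.0, 266.0], [236.0, 227.0]] seen (137,240),(245,210)
0.174 [[139.0, 245.0], [237.0, 208.0]] seen (137,240),(245,210)
0.194 [[139.0, 225.0], [238.0, 187.0]] seen (137,240),(245,210)
0.0425 [[174.0, 452.0], [347.0, 382.0]]
0.0625 [[172.0, 419.0], [347.0, 350.0]]
0.0825 [[170.0, 385.0], [347.0, 317.0]]
[0.56892954 0.01018831 0.04259872]
```

View pics/l2.png

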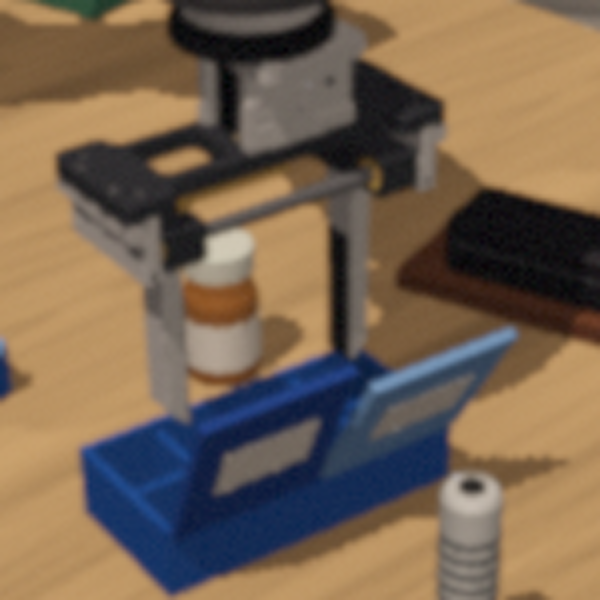

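The lids are untouched: light blue edge at (515,335), dark blue at (355,365). The finger ends at (175,415) and (345,355) are really about 23 mm above the reported TCP, because they passed over the lids. That also explains the first grasp. I'll repeat the sweep 23 mm lower.

```bash
python3 -m crank '[[[94,0,0,25,0,0,0],[94,0,0,25,0,0,0],[94,0,0,25,0,0,0],[94,0,0,25,0,0,0],[94,0,0,0,0,0,0]]]'; python3 -m crank '[[[94,24,-2.8,0,0,0,0],[94,24,-2.8,0,0,0,0],[94,24,-2.8,0,0,0,0],[94,24,-2.8,0,0,0,0],[94,24,-2.7,0,0,0,0]]]'; python3 -m crank '[[[94,0,0,0,0,0,0],[94,0,0,-20,0,0,0],[94,0,0,-20,0,0,0]]]'; python3 -m crank '[[[94,0,0,-16,0,0,0],[94,0,0,-10,0,0,0],[94,0,0,-6,0,0,0],[94,0,0,0,0,0,0]]]'
```

```text
t: 18.83
tcp_pos: [0.5714, 0.0105, 0.1474]
eef_rot: [-3.141, -0.006, -0.115]
contact_force: [1.0, 1.1, 0.7]
finger_gap: 0.0939
gripper_force: 0.0
t: 19.25
tcp_pos: [0.6899, -0.004, 0.1423]
eef_rot: [3.141, 0.0, -0.115]
contact_force: [0.3, -0.2, 0.2]
finger_gap: 0.094
gripper_force: 0.0
t: 19.5
tcp_pos: [0.6896, -0.0035, 0.1025]
eef_rot: [-3.141, -0.002, -0.115]
contact_force: [1.4, 0.1, -0.8]
finger_gap: 0.0942
gripper_force: 0.0
t: 19.83
tcp_pos: [0.6882, -0.0037, 0.0695]
eef_rot: [3.141, 0.002, -0.115]
contact_force: [-0.2, 0.5, -0.2]
finger_gap: 0.0939
gripper_force: 0.0
```

```bash
python3 -m crank '[[[94,-7.6,0.9,0,0,0,0],[94,-7.6,0.9,0,0,0,0],[94,-7.6,0.9,0,0,0,0],[94,-7.6,0.9,0,0,0,0]]]'; python3 -m crank '[[[94,-7.6,0.9,0,0,0,0],[94,-7.6,0.9,0,0,0,0],[94,-7.6,0.9,0,0,0,0],[94,-7.6,0.9,0,0,0,0],[94,0,0,0,0,0,0]]]'
```

```text
t: 20.17
tcp_pos: [0.6584, 0.0, 0.0718]
eef_rot: [-3.141, -0.002, -0.115]
contact_force: [3.0, 0.1, 2.0]
finger_gap: 0.0942
gripper_force: 1.5
t: 20.58
tcp_pos: [0.6266, 0.0037, 0.0707]
eef_rot: [3.141, 0.001, -0.115]
contact_force: [0.8, -0.5, 0.4]
finger_gap: 0.0939
gripper_force: 0.0
```

Now there's contact (about 3 N). Following the arc down.

```bash
(python3 -m crank '[[[94,-4.8,0.5,-0.1,0,0,0],[94,-4.8,0.5,-0.1,0,0,0],[94,-4.8,0.6,-0.1,0,0,0]]]'; python3 -m crank '[[[94,-4.6,0.5,-1.4,0,0,0],[94,-4.6,0.5,-1.4,0,0,0],[94,-4.6,0.5,-1.4,0,0,0]]]';python3 -m crank '[[[94,-4.1,0.5,-2.5,0,0,0],[94,-4.1,0.5,-2.5,0,0,0],[94,-4.1,0.5,-2.5,0,0,0]]]';python3 -m crank '[[[94,-3.3,0.4,-3.5,0,0,0],[94,-3.3,0.4,-3.5,0,0,0],[94,-3.3,0.4,-3.5,0,0,0]]]';python3 -m crank '[[[94,-2.3,0.3,-4.2,0,0,0],[94,-2.3,0.3,-4.2,0,0,0],[94,-2.3,0.3,-4.2,0,0,0]]]';python3 -m crank '[[[94,-1.4,0.2,-3.1,0,0,0],[94,-1.4,0.2,-3.1,0,0,0],[94,0,0,0,0,0,0]]]') | egrep 'tcp|cont'
```

```text
tcp_pos: [0.6135, 0.0051, 0.0702]
contact_force: [2.6, -0.0, -0.9]
tcp_pos: [0.5995, 0.0067, 0.0659]
contact_force: [3.1, 0.3, 0.4]
tcp_pos: [0.5872, 0.0081, 0.0584]
contact_force: [2.6, 0.3, 0.3]
tcp_pos: [0.5774, 0.0093, 0.0477]
contact_force: [2.4, -0.9, 1.5]
tcp_pos: [0.5706, 0.0102, 0.0351]
contact_force: [1.8, -0.8, 0.6]
tcp_pos: [0.5674, 0.0106, 0.0286]
contact_force: [0.7, 0.5, 0.9]
```

Now pressing down in small steps until firm contact.

```bash
for i in 1 2 3 4; do python3 -m crank '[[[94,0,0,-1,0,0,0],[94,0,0,-1,0,0,0],[94,0,0,0,0,0,0]]]' | egrep 'tcp|cont'; done
```

```text
tcp_pos: [0.5678, 0.0106, 0.0272]
contact_force: [-0.1, -1.0, 0.8]
tcp_pos: [0.568, 0.0106, 0.0252]
contact_force: [-0.5, 0.1, 0.3]
tcp_pos: [0.568, 0.0106, 0.0232]
contact_force: [-0.7, 0.6, -0.4]
tcp_pos: [0.5681, 0.0106, 0.0217]
contact_force: [-3.3, 0.3, 9.4]
```

```bash
(python3 -m crank '[[[94,0,0,-1,0,0,0],[94,0,0,0,0,0,0],[94,0,0,0,0,0,0]]]'; python3 -m crank '[[[94,0,0,3,0,0,0],[94,0,0,10,0,0,0],[94,0,0,25,0,0,0],[94,0,0,30,0,0,0],[94,0,0,30,0,0,0]]]';  for i in 1 2; do python3 -m crank '[[[94,-10,-30,0,0,0,0],[94,-10,-30,0,0,0,0],[94,-10,-30,0,0,0,0],[94,-10,-30,0,0,0,0],[94,0,-30,0,0,0,0]]]';done; python3 -m crank '[[[94,0,0,0,0,0,0],[94,0,0,0,0,0,0],[94,0,0,0,0,0,0]]]') | egrep 'tcp|cont'
python3 - <<'E'
from h import *
g=[.5722,.0093,-.1148]; c,s=np.cos(g[2]),np.sin(g[2])
def W(x,y,z): return [g[0]+c*x-s*y,g[1]+s*x+c*y,z]
k=robot.snapshot('top'); q=robot.snapshot('scene'); cv2.imwrite('pics/e_top.png',k)
for n,im in(('top',k),('scene',q)):
  for y in(.06,.02,-.02,-.06):
    print(n,y,[im[tuple(np.round(proj(n,[W(x,y,.046)])[0]).astype(int)[::-1])].tolist() for x in(-.036,-.02,0,.02,.036,.06)])
# blue extents; case, tray
hsv=cv2.cvtColor(k,cv2.COLOR_BGR2HSV); b=((hsv[...,0]>95)&(hsv[...,0]<130)&(hsv[...,1]>110)).astype(np.uint8); b[:140]=0;b[225:]=0;b[:,:215]=0;b[:,310:]=0
print('blue rect',cv2.minAreaRect(cv2.findNonZero(b)),b.sum(),'expected rim px',proj('top',[W(.0425,.085,.043),W(.0425,-.085,.043),W(-.0425,-.085,.043),W(-.0425,.085,.043)]).round(1).tolist())
m=(k.max(2)<48).astype(np.uint8); r=np.zeros_like(m); r[160:250,120:185]=1; m&=r
n,l,st,ce=cv2.connectedComponentsWithStats(cv2.morphologyEx(m,cv2.MORPH_OPEN,np.ones((3,3),np.uint8))); i=1+st[1:,4].argmax(); cc=np.argwhere(l==i)[:,::-1].astype(np.float32)
re=cv2.minAreaRect(cc); w=ray('top',[re[0]],.028)[0]; d=w[:2]-[.5488,.2799]; ct,sn=np.cos(.2882),np.sin(.2882)
print('case',re,w,'in tray',d[0]*ct+d[1]*sn,-d[0]*sn+d[1]*ct)
a=cv2.imread('pics/top0.png').astype(int); 
for n,(u0,v0,u1,v1) in dict(bottle=(220,228,248,252),flash=(260,112,285,145),cup=(360,185,412,232)).items(): print(n,'diff',np.abs(k.astype(int)-a)[v0:v1,u0:u1].mean().round(1))
E
```

```text
tcp_pos: [0.5682, 0.0106, 0.0215]
contact_force: [-9.6, -0.0, 24.4]
tcp_pos: [0.5676, 0.0106, 0.1196]
contact_force: [0.5, 0.6, -0.1]
tcp_pos: [0.5265, -0.1409, 0.1191]
contact_force: [0.9, -0.8, 0.8]
tcp_pos: [0.4862, -0.2912, 0.119]
contact_force: [2.3, 0.2, 0.1]
tcp_pos: [0.4883, -0.2888, 0.1186]
contact_force: [-0.2, 0.3, -0.0]
top 0.06 [[152, 129, 104], [150, 125, 101], [155, 181, 185], [149, 124, 101], [147, 124, 101], [80, 124, 169]]
top 0.02 [[152, 128, 105], [151, 126, 103], [153, 180, 184], [151, 128, 104], [151, 127, 103], [81, 125, 171]]
top -0.02 [[105, 59, 41], [105, 60, 43], [157, 184, 185], [105, 60, 41], [104, 61, 42], [81, 126, 172]]
top -0.06 [[106, 63, 45], [108, 64, 44], [155, 182, 183], [104, 60, 40], [106, 62, 42], [82, 125, 169]]
scene 0.06 [[166, 150, 147], [176, 148, 123], [178, 194, 202], [175, 150, 129], [178, 146, 115], [95, 63, 43]]
scene 0.02 [[145, 121, 106], [176, 150, 125], [179, 193, 203], [176, 146, 118], [176, 145, 115], [90, 57, 35]]
scene -0.02 [[123, 66, 48], [129, 71, 49], [168, 175, 181], [129, 65, 35], [129, 65, 35], [80, 37, 17]]
scene -0.06 [[122, 68, 55], [133, 85, 74], [179, 193, 204], [131, 68, 44], [129, 66, 39], [82, 43, 21]]
blue rect ((259.719970703125, 194.9600067138672), (67.03372192382812, 36.48670959472656), 8.13010311126709) 971 expected rim px [[227.6, 174.2], [296.0, 183.2], [292.0, 217.3], [222.5, 208.1]]
case ((149.87648010253906, 204.19412231445312), (64.75373840332031, 25.489330291748047), 77.47119140625) [0.54760655 0.2818649  0.028     ] in tray -0.0005857540573731835 0.0022230739767353925
bottle diff 15.5
flash diff 3.3
cup diff 27.5
```

Run:
```python
from h import *
for f in('top0','e_top'):
    k=cv2.imread(f'pics/{f}.png')[225:255,215:255]; m=(k.min(2)>90)&(np.ptp(k.astype(int),2)<60); print(f,np.argwhere(m).mean(0),m.sum())
q=robot.snapshot('scene').astype(int); a=cv2.imread('pics/scene0.png').astype(int)
for n,(u0,v0,u1,v1) in dict(bottle=(222,155,250,172),flash=(284,217,310,277),cup=(68,230,132,306)).items(): print(n,np.abs(q-a)[v0:v1,u0:u1].mean().round(1))
```

```text
top0 [12.98755187 18.3153527 ] 241
e_top [12.90416667 18.05833333] 240
bottle 7.4
flash 6.5
cup 7.2
```

The bottle, flashlight and cup are where they stood, both lids are shut with their labels up, and the case is centred in the tray. Handing in.

```bash
python3 -c "
from plant import robot
print(robot.job_done())"
```

```text
the job is handed in; nothing more can be done
None
```

The job is handed in, though the judge returned no verdict: by my last images the case is centred in the tray, both lids are shut, and the cup, flashlight and bottle are where they stood.

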